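# Lock a drill in its inspection cassette and snap the point guard on

## Task

Secure the drill that lies in the aluminium cassette: first swing the raised keeper bar down across its shank until the bar rests in the fork-shaped catch. Then pick up the clip-on guard by its rib, set it over the fluted cutting end with its end wall at the drill's point, and press it straight down until it snaps and sits fully home on the base plate. Finish while still pressing firmly down on the guard with the gripper (do not let go), with the keeper still closed and the other things on the granite plate left where they are.

Things in the scene. Friction and masses are not known exactly. Their poses are not given: they have to be found in the camera images.
- cassette: Aluminium drill cassette fixed on the granite plate (plate top at z = 50 mm). Base plate 170 x 84 x 12 mm. Origin: centre of its underside; x along the drill to its point, y left, z up. A 12 mm steel drill lies along x, axis 40 mm above the underside, from x = -79 (shank) to its point at x = +54 mm. Hinge ears at x = -55, y = -33 stand 55 mm high, the catch fork at x = -55, y = +33 stands 50 mm.
- keeper (a joint): Angle of the keeper bar (rad): 0 = closed, level across the drill and resting in the fork; grows as its free end rises; 1.57 = upright. It starts raised, 0.7 to 1.35. A stiff hinge: it stays where it is left and takes about 1.5 N at its free end to move.
- keeper_hinge (a point): Point on the keeper's hinge axis (x = -55, y = -33, z = 50 mm of the cassette), which runs along the cassette's x; this point's axes are the cassette's. The keeper is a flat steel bar 14 mm wide (x), 8 mm thick, reaching 82 mm from the hinge, its middle line through the axis; closed it points along the cassette's +y. A 3 mm ridge stands on the last 6 mm of its outer (upper) face.
- keeper_end (a point): Point in the keeper's middle line 75 mm from the hinge axis, near its free end; y points from the hinge to the free end, z out of its outer (upper when closed) face.
- guard_seat (a point): Where the centre of the guard's underside belongs: on the base plate at x = 38, y = 0, z = 12 mm of the cassette, same axes. Here under the cutting end is a plinth, 52 mm long (x), 32 mm wide (28 mm at its crest), its top 22 mm above this point. A sprung round-nosed plunger pokes 3 mm out of each long side, 8 mm above this point.
- guard_rib (a point): Centre of the grip rib of the loose guard, a grey plastic cover (70 to 130 g), upright at the start, 56 (x) x 46 (y) x 68 mm high. This point is 55 mm above its underside; x towards its end wall, z up. Open below; roof top 42 mm above the underside; on it the rib, 40 (x) x 14 (y) x 26 mm high. Side walls 3 mm thick, an inward bead along each foot. It goes on with x along the cassette's x.
- guard_end (a point): Middle of the guard's end wall: 26.5 mm along x from the guard's centre, 31 mm above its underside. This wall hangs from the roof to 25 mm above the underside and belongs beyond the drill's point; the opposite end is open, for the drill. Turned end for end, the wall strikes the drill and the guard cannot seat.
- guard_foot (a point): Centre of the guard's underside. Its beads pass the plinth's crest with 3 mm to spare on each side, farther down 1 mm. They meet the plungers 10 mm above home and push back with up to about 10 N; some 5 mm above home they snap past and the force drops. Home: the walls stand on the base plate, this point at guard_seat.
- loupe: Bystander: black loupe, 38 mm across, 34 mm high. Origin under its centre.
- drill_box: Bystander: grey plastic drill box 85 x 18 x 16 mm. Origin under its centre.
- lens_cap: Bystander: black lens cap, 48 mm across, 10 mm high. Origin under its centre.
- gauge_block: Bystander: steel gauge block 35 x 22 x 9 mm. Origin under its centre.
- blank_tray: Bystander: black tray 100 x 70 x 13 mm of white drill blanks. Origin under its centre.
- screwdriver: Bystander: small screwdriver, 130 mm long, lying.
- indicator: Bystander: small dial gauge, 48 mm across, 17 mm high, with a 46 mm stem along its x. Origin under the dial's centre.
Mind the look-alikes: they are no part of the job. Of the things that look like the part that bears guard_rib, the middle-sized one is meant.

How it is judged:
On the way, in this order (a step that is already met when the one before it is completed fails the run):
1. the keeper bar rests in its catch (value of joint keeper below 0.06 rad and velocity of joint keeper below 0.05 rad/s), for 0.2 s.
2. the guard has snapped home over the cutting end (value of joint keeper below 0.06 rad and z of guard_rib in the frame of cassette below 0.0695 m and x of guard_rib in the frame of cassette between 0.033 and 0.043 m and y of guard_rib in the frame of cassette between -0.003 and 0.003 m and angle between the z axis of guard_rib and the z axis of cassette, either way round below 0.07 rad and angle between the x axis of guard_rib and the x axis of cassette, either way round below 0.08 rad), for 0.1 s.
At the end, for the whole second after the job is handed in: Keeper under 0.06 rad; guard snapped home on the base plate (height within 2.5 mm, 5 mm along the drill, 3 mm across, upright to 0.07 rad, in line to 0.08 rad), fingers on it and pressing it on the cassette with over 4 N all through the last second; bystanders within 30 mm of their starts (all of step 2 and contact force between guard and cassette above 4 N and contact force between the fingers and guard above 3 N); the arm keeps its last pose, push and grip.
It fails at once if one of the other things on the plate was moved more than 30 mm (distance of any of loupe, drill_box, lens_cap, gauge_block, blank_tray, screwdriver, indicator from where it was at the start of the episode above 0.03 m).
It also fails if it takes over 54 s, if anything falls off the work surface, if the arm or the gripper's body presses on something with over 40 N, if the wrist force passes 120 N, or if a joint passes its speed limit or range.

## Robot

A 7-joint arm with a two-finger parallel gripper is mounted at the origin on the work surface. World frame = base frame: x ahead of the robot, y to its left, z up, the work surface at z = 0. Lengths are in m, angles in rad, forces in N, time in s.
With the tool pointing down it reaches from about 0.425 to 0.95 m from the base axis. Payload 16.7 kg.
Tool frame: the origin (TCP) lies midway between the tips of the shut fingers; the grasp point (between the pads) lies 19 mm behind it; z points along the fingers, y is the direction in which the jaws open and shut (so a half turn about z gives the same grasp; the last joint's range is limited). The gripper opens to 94 mm and grips with 3 to 60 N. Pads are 16 mm wide; open, the fingers measure 119 mm over their backs; the gripper's body (75 mm by 177 mm) begins 78 mm behind the grasp point.
Start: joints at [1.188, 0.426, 0.074, 1.606, -0.034, 1.111, -0.067], TCP at [0.156, -0.657, 0.205] pointing down, gripper open.
Joint ranges: [-2.85, 2.85], [-0.5, 2.14], [-1.23, 1.37], [0.21, 2.46], [-1.02, 4.16], [0.16, 2.05], [-2.73, 2.73]. Speed limits (rad/s): [1.89, 1.89, 2.39, 2.39, 3.01, 3.01, 3.01].

## Interface

Orientations are given as a 3x3 rotation matrix whose columns are the frame's x, y, z axes.
In Python, from station import env, eyes, workorder gives the robot as it stands. The module is installed in compiled form; this text tells all that it offers.
- The arm moves only by the tool carry_out, never from a script. Its argument "steps" is one flat list of numbers, 7 for each row, row after row: the shift along the tool's x, y, z in cm, then the turn, a rotation vector about the tool's x, y, z in rad, then the opening, from 0 (shut) to 1 (fully open). A call has 1 to 8 rows; each row shifts and turns the commanded pose from where the row before left it, along the tool's axes as they then stand; what a row does not reach is not made up. A row lasts 1/12 s, in which the tool goes at most 41.7 mm and 7.16 degrees, less where a joint would pass 70% of its speed; a pose out of reach is approached as far as the arm can. A call with a gripper value outside its range is refused whole. The fingers move at their own pace and stop on an object; "force" is the grip in N (left out, the last holds). Time passes only in rows, so rows that do not move let the fingers close. It gives the time, the measured TCP pose, the force and the opening at its end, in the units of the state.
- env.state(): the state, without advancing time (a new reading comes with each control period).
- eyes.get_image(name): name is "scene" or "top" or "wrist"; returns a dict with "pixels" (384x512x3 uint8, red, green, blue), "K" (3x3 intrinsics, pixels), "T" (4x4, takes a point from camera to world coordinates). Camera axes: x right, y up, looking along -z (the intrinsics and any distortion apply to the point x, -y, -z); pixel columns grow to the right and rows downward; lengths in m; the calibration is good to about 2 mm. A picture is of the moment at which its call begins. There is no depth.
- workorder.job_done(): hands the job in, once; it reports no verdict.
The state is a dict: "t": time; "joints": joint angles; "qd": joint speeds; "joint_efforts": joint torques, N m; "eef_pos": TCP position; "tcp_rot": TCP orientation; "contact_force": force on the tool from outside, world axes, zero at the start; "ft_torque": the same for the moment, N m; "grip_width": finger opening in m.
Only numpy, scipy, OpenCV 4.12 (cv2) and the standard library are available. Lean on these libraries where they do the work, as an engineer would, in place of code of your own. Each camera call takes 0.05 s, during which the arm holds its last target.

## Working session

There is one attempt and no reset: what is moved stays moved. The work goes in short steps, Python scripts to look and compute and a tool call to move; the robot and the scene stay as the last step left them, time stands still between calls to the robot, and variables do not carry over. Pictures are saved under pics/ and viewed, and the job is handed in when it is done.

Besides the shell and the picture viewer there is one more tool, called after "Emit:" as a command line: name --argument value ..., lists and objects as JSON in quotes. carry_out: Moves the arm, as the interface text tells. Its arguments: {"type":"object","properties":{"steps":{"type":"array"},"force":{"type":"number"}},"required":["steps"]}

```bash
mkdir -p pics
python3 - <<'E'
from station import env, eyes, workorder
import cv2, numpy as np, pickle
s=env.state(); print({k:np.round(v,4).tolist() if not np.isscalar(v) else v for k,v in s.items()})
d={}
for n in ["scene","top","wrist"]:
    im=eyes.get_image(n); d[n]=im
    cv2.imwrite(f"pics/{n}0.png",cv2.resize(im["pixels"][:,:,::-1],(800,600),interpolation=cv2.INTER_CUBIC))
    print(n,{k:(np.round(v,4).tolist()) for k,v in im.items() if k!="pixels"})
pickle.dump(d,open("d0.pkl","wb"))
E
```

```text
{'t': 0.0, 'joints': [1.1885, 0.4267, 0.0739, 1.6066, -0.0341, 1.1108, -0.0671], 'qd': [-0.0003, -0.0011, 0.0019, -0.0009, 0.001, -0.0005, -0.0008], 'joint_efforts': [0.0001, -93.5816, 3.6667, -45.4173, -0.0488, 0.0203, 0.0001], 'eef_pos': [0.1556, -0.6564, 0.2048], 'tcp_rot': [[0.973, 0.2306, -0.0004], [0.2306, -0.973, 0.0013], [-0.0001, -0.0013, -1.0]], 'contact_force': [-0.4086, 0.0859, -0.0376], 'ft_torque': [0.0151, 0.0024, 0.004], 'grip_width': 0.09407203300683233}
scene {'K': [[352.5499, 0.0, 249.3173], [0.0, 352.5499, 190.6493], [0.0, 0.0, 1.0]], 'T': [[-0.871, -0.3947, 0.2926, 0.797], [0.4912, -0.6893, 0.5325, 0.4991], [-0.0085, 0.6075, 0.7943, 0.9696], [0.0, 0.0, 0.0, 1.0]]}
top {'K': [[376.7692, 0.0, 261.517], [0.0, 376.7692, 191.7926], [0.0, 0.0, 1.0]], 'T': [[-0.0272, 0.9827, -0.1834, 0.2862], [-0.9996, -0.0267, 0.0052, -0.0542], [0.0003, 0.1835, 0.983, 1.2299], [0.0, 0.0, 0.0, 1.0]]}
wrist {'K': [[272.2798, 0.0, 258.0128], [0.0, 272.2798, 192.2043], [0.0, 0.0, 1.0]], 'T': [[0.2292, 0.9397, 0.2537, 0.2292], [-0.9734, 0.2215, 0.0587, -0.6393], [-0.0011, -0.2604, 0.9655, 0.3837], [0.0, 0.0, 0.0, 1.0]]}
```

View pics/scene0.png

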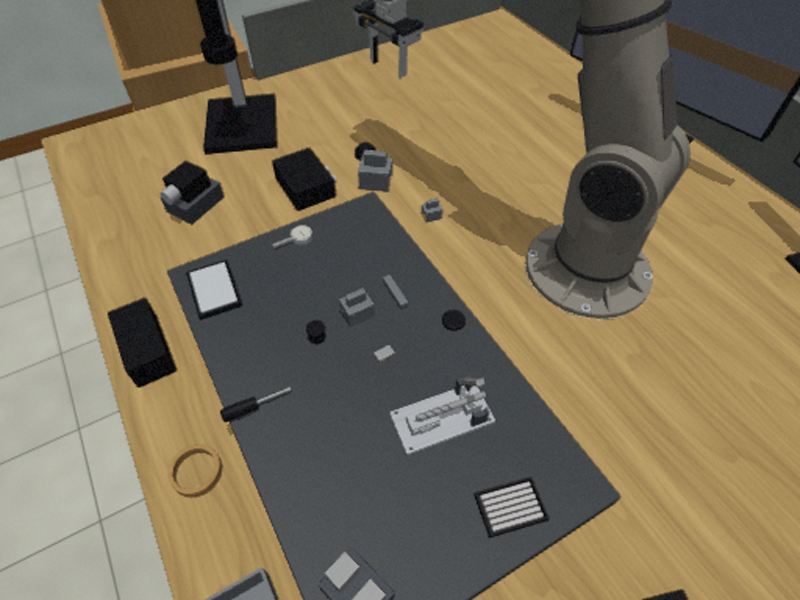

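View pics/top0.png

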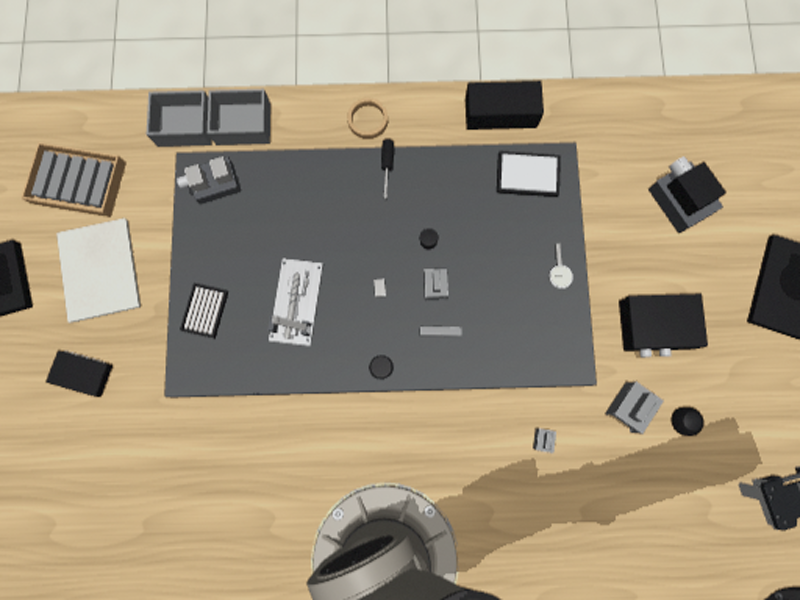

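View pics/wrist0.png

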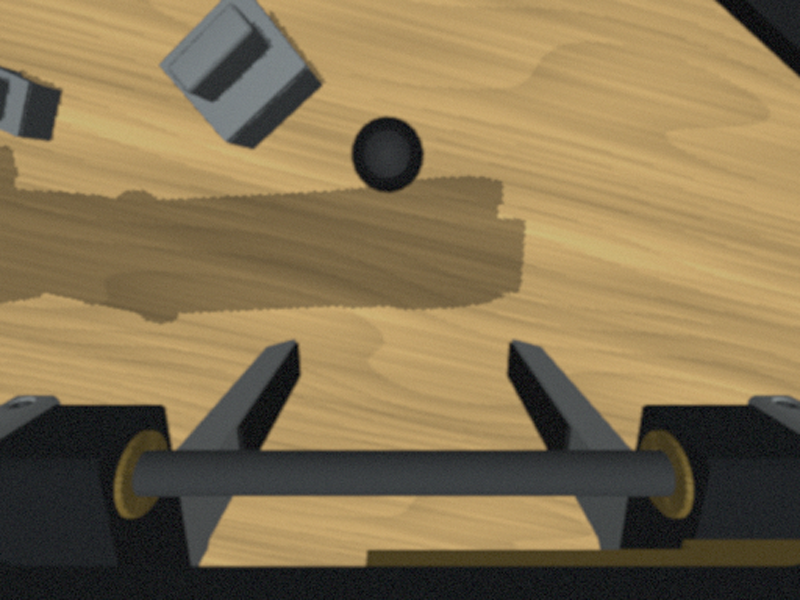

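The scene and top views show three grey ribbed covers: A on the plate (top view 435,283), B on the wood (635,407) and C on the wood (544,440). The cassette is at (297,302) in the top view, with the raised keeper at its lower (robot-side) end. Next I'll measure their sizes and take close crops.

```bash
cat > h.py <<'E'
import numpy as np, cv2
def ray(im,px):
    K,T=im["K"],im["T"]
    d=np.linalg.inv(K)@np.array([px[0],px[1],1.0]); d=np.array([d[0],-d[1],-d[2]])
    return T[:3,3], T[:3,:3]@(d/np.linalg.norm(d))
def onz(im,px,z):
    o,d=ray(im,px); return o+d*(z-o[2])/d[2]
def proj(im,P):
    p=im["T"][:3,:3].T@(np.asarray(P)-im["T"][:3,3]); p=np.array([p[0],-p[1],-p[2]])
    q=im["K"]@p; return q[:2]/q[2]
def two(a,pa,b,pb):
    o1,d1=ray(a,pa);o2,d2=ray(b,pb)
    A=np.stack([d1,-d2],1); t=np.linalg.lstsq(A,o2-o1,rcond=None)[0]
    return (o1+d1*t[0]+o2+d2*t[1])/2, np.linalg.norm(o1+d1*t[0]-o2-d2*t[1])
def crop(im,x0,y0,x1,y1,s,fn):
    c=im["pixels"][y0:y1,x0:x1,::-1]; cv2.imwrite(fn,cv2.resize(c,None,fx=s,fy=s,interpolation=cv2.INTER_CUBIC))
E
python3 - <<'E'
import pickle,numpy as np
from h import *
d=pickle.load(open("d0.pkl","rb")); t=d["top"]
crop(t,160,155,310,225,5,"pics/topcrop.png")
crop(t,330,230,470,300,5,"pics/topcrop2.png")
f=.64
for n,p,z in [("A",(435,283),.09),("B",(635,407),.04),("C",(544,440),.03),("cas",(297,302),.062)]:
    print(n,onz(t,(p[0]*f,p[1]*f),z).round(3))
s=d["scene"]; crop(s,210,175,330,295,5,"pics/scenecrop.png")
E
```

```text
A [ 0.531 -0.113  0.09 ]
B [ 0.279 -0.505  0.04 ]
C [ 0.219 -0.322  0.03 ]
cas [0.505 0.165 0.062]
```

View pics/topcrop.png

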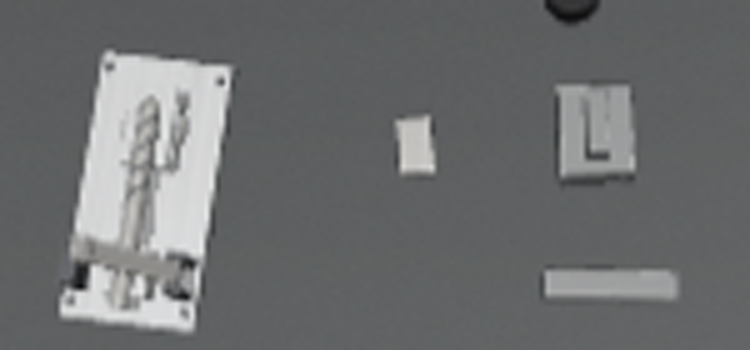

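View pics/topcrop2.png

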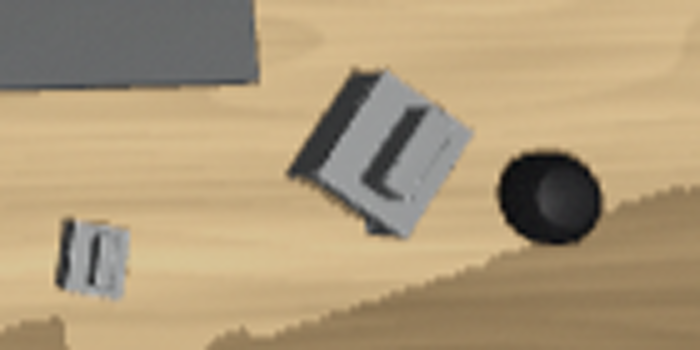

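View pics/scenecrop.png

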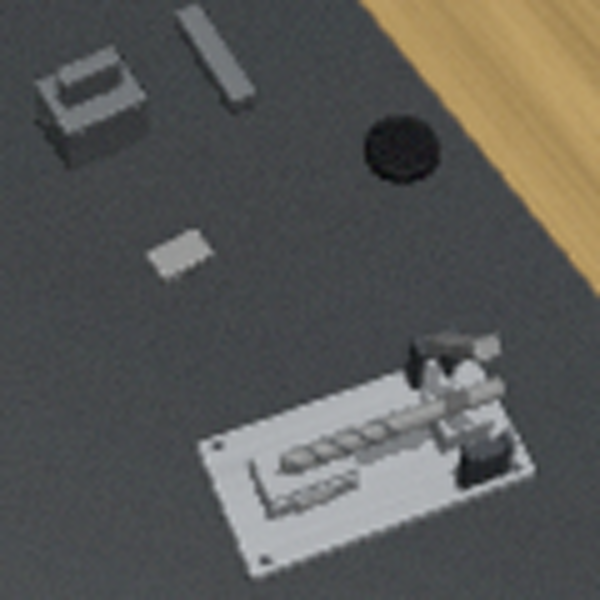

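Sizes: A has a roof about 46 mm wide. B is clearly larger and C smaller, so A (top crop 595,130) is the middle-sized guard that is meant. The cassette's drill points away from the robot, with the hinge on its right (-y) side. I'll move up towards the guard to look at it closely.

Emit:
carry_out --steps '[2.9,-2.5,-0.7,0,0,0,1,2.9,-2.5,-0.7,0,0,0,1,2.9,-2.5,-0.7,0,0,0,1,2.9,-2.5,-0.7,0,0,0,1,2.9,-2.5,-0.7,0,0,0,1,2.9,-2.5,-0.7,0,0,0,1,2.9,-2.5,-0.7,0,0,0,1,2.9,-2.5,-0.7,0,0,0,1]'

```text
t: 0.82
eef_pos: [0.336, -0.4069, 0.2618]
tcp_rot: [[0.973, 0.231, -0.0], [0.231, -0.973, -0.0], [-0.0, 0.0, -1.0]]
contact_force: [1.1, -0.7, 0.3]
grip_width: 0.0937
```

Emit:
carry_out --steps '[3.0,-2.3,-0.7,0,0,0,1,3.0,-2.3,-0.7,0,0,0,1,3.0,-2.3,-0.7,0,0,0,1,3.0,-2.3,-0.7,0,0,0,1,3.0,-2.3,-0.7,0,0,0,1,3.0,-2.3,-0.7,0,0,0,1,3.0,-2.3,-0.7,0,0,0,1,3.0,-2.3,-0.7,0,0,0,1]'

```text
t: 1.48
eef_pos: [0.5271, -0.1726, 0.3179]
tcp_rot: [[0.973, 0.231, 0.0], [0.231, -0.973, -0.0], [0.0, 0.0, -1.0]]
contact_force: [-0.1, 0.1, 0.8]
grip_width: 0.0943
```

Emit:
carry_out --steps '[3.0,-1.5,0,0,0,0.08,1,3,-1.5,0,0,0,0.08,1,0,0,0,0,0,0.08,1]'

```text
t: 1.73
eef_pos: [0.5831, -0.1279, 0.3168]
tcp_rot: [[1.0, -0.005, 0.0], [-0.005, -1.0, 0.002], [0.0, -0.002, -1.0]]
contact_force: [-0.5, 0.6, -0.6]
grip_width: 0.0937
```

```bash
cat > snap.py <<'E'
import sys,pickle
from station import env,eyes
import cv2,numpy as np
def snap(tag,names=("wrist",)):
    d={}
    for n in names:
        d[n]=eyes.get_image(n)
        cv2.imwrite(f"pics/{n}_{tag}.png",cv2.resize(d[n]["pixels"][:,:,::-1],(800,600),interpolation=cv2.INTER_CUBIC))
    s=env.state(); d["state"]=s; pickle.dump(d,open(f"d_{tag}.pkl","wb"))
    print(s["t"],np.round(s["eef_pos"],4),np.round(s["joints"],3),np.round(s["contact_force"],2),round(s["grip_width"],4)); print(np.round(s["tcp_rot"],3).tolist())
snap(sys.argv[1],sys.argv[2:] or ("wrist",))
E
python3 snap.py 1
```

```text
1.7833 [ 0.5811 -0.1304  0.3166] [ 0.368  0.236 -0.308  1.631  0.072  1.287 -1.537] [-0.23  0.27 -1.28] 0.0942
[[1.0, -0.013, -0.001], [-0.013, -1.0, 0.002], [-0.001, -0.001, -1.0]]
```

View pics/wrist_1.png

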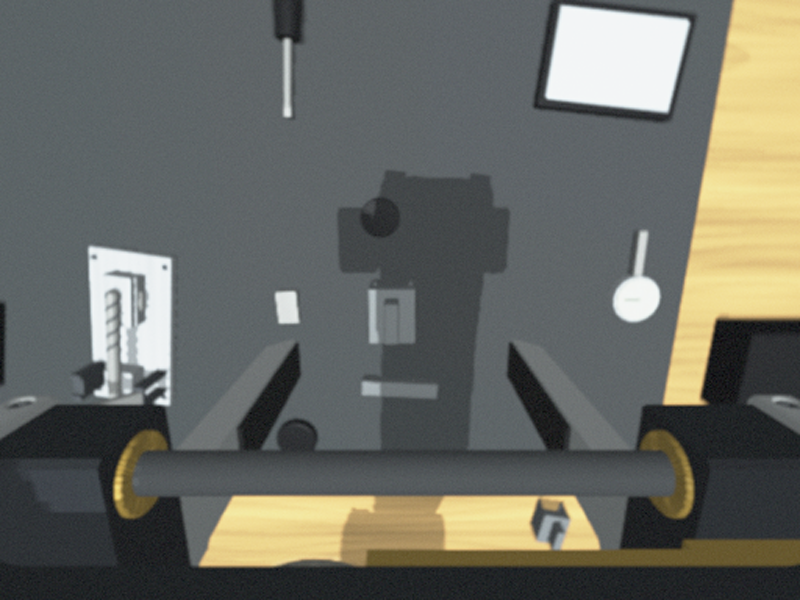

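Run:
```python
import pickle
from h import *
d=pickle.load(open("d_1.pkl","rb"))["wrist"]
crop(d,215,165,295,235,9,"pics/c1.png")
crop(d,40,150,120,265,5,"pics/c1b.png")
```

```text
(no output)
```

View pics/c1.png

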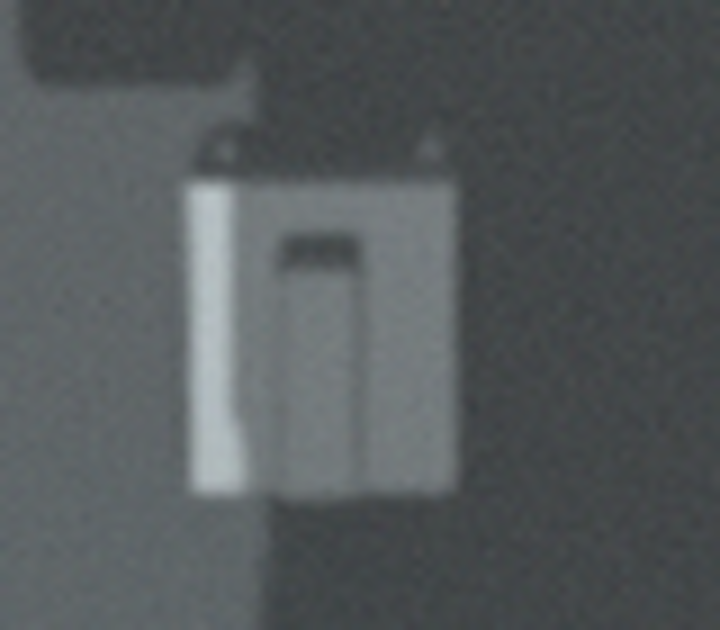

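View pics/c1b.png

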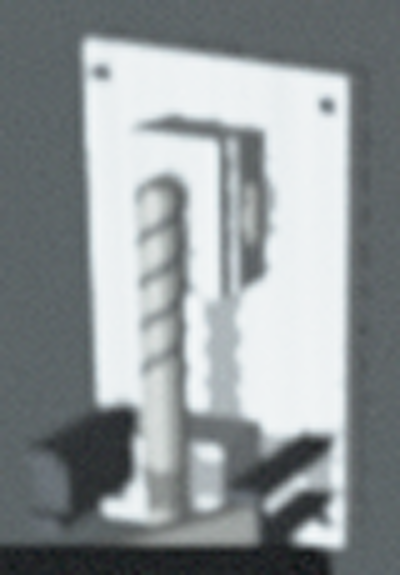

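Emit:
carry_out --steps '[2.4,-0.4,0.8,0,-0.11,0,1,2.4,-0.4,0.8,0,-0.11,0,1,2.2,-0.4,0.8,0,-0.11,0,1,2.0,-0.4,0.8,0,-0.11,0,1,0,0,0,0,0,0,1]'

```text
t: 2.2
eef_pos: [0.6619, -0.1169, 0.2572]
tcp_rot: [[0.896, -0.003, -0.444], [-0.001, -1.0, 0.007], [-0.444, -0.006, -0.896]]
contact_force: [-0.8, 0.6, -6.5]
grip_width: 0.0939
```

```bash
python3 snap.py 2
python3 - <<'E'
import pickle
from h import *
d=pickle.load(open("d_2.pkl","rb"))["wrist"]
p=proj(d,(.53,-.113,.08)).astype(int);print(p)
x,y=p; crop(d,max(x-50,0),max(y-45,0),x+50,y+45,7,"pics/c2.png")
E
```

```text
2.25 [ 0.6611 -0.1175  0.2617] [ 0.212  0.692 -0.269  1.133  0.153  1.787 -1.611] [-0.38 -0.51 -0.36] 0.0941
[[0.901, -0.004, -0.435], [-0.002, -1.0, 0.006], [-0.435, -0.004, -0.901]]
[256 197]
```

View pics/c2.png

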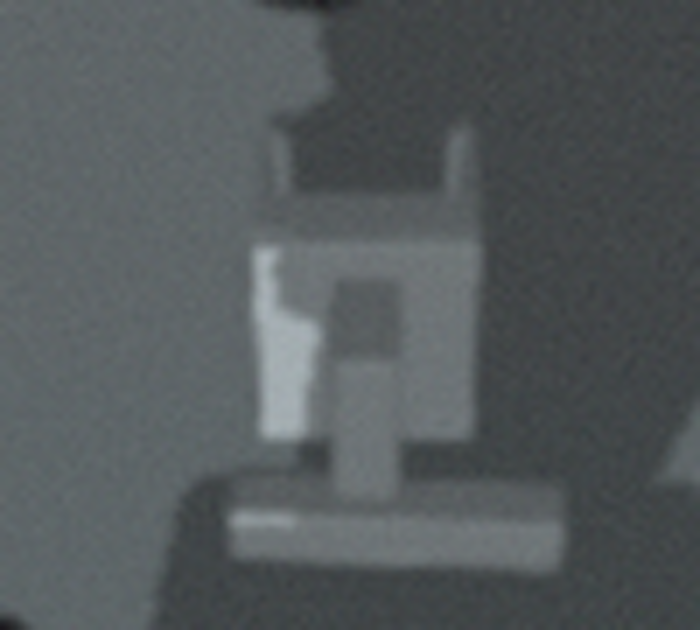

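View pics/wrist_2.png

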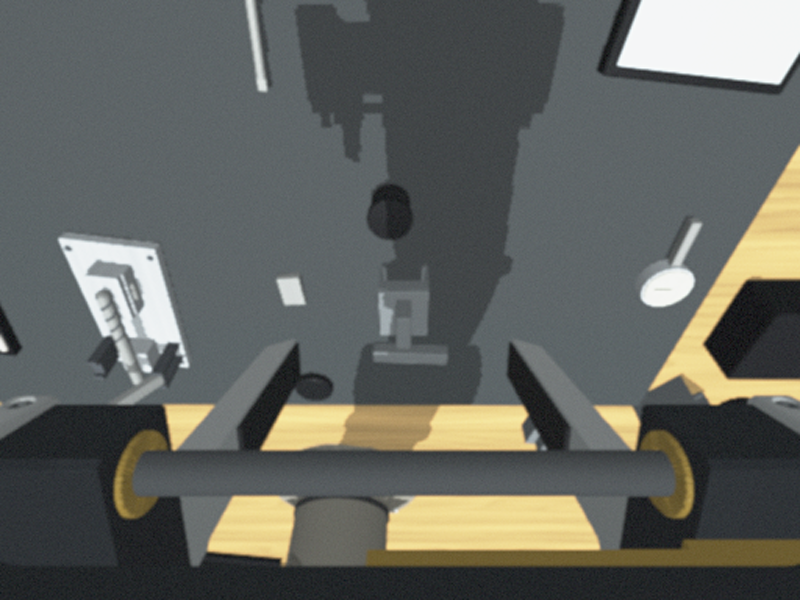

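Emit:
carry_out --steps '[0,-3.9,0,0,0.11,0,1,0,-3.9,0,0,0.11,0,1,0,-3.9,0,0,0.11,0,1,0,-3.9,0,0,0.11,0,1,-3.0,-2.8,0,0,0,0,0.5,-3.0,-2.8,0,0,0,0,0,-3.0,-2.8,0,0,0,0,0,-3.0,-2.8,0,0,0,0,0]'

```text
t: 2.92
eef_pos: [0.541, 0.1503, 0.2749]
tcp_rot: [[1.0, -0.007, 0.014], [-0.007, -1.0, -0.0], [0.014, 0.0, -1.0]]
contact_force: [1.0, 0.6, 0.7]
grip_width: 0.0705
```

Emit:
carry_out --steps '[0,-0.5,0,0,0,0,0,0,0,0,0,0,0,0]'

```text
t: 3.08
eef_pos: [0.5416, 0.1568, 0.2754]
tcp_rot: [[1.0, -0.003, 0.015], [-0.003, -1.0, 0.0], [0.015, -0.0, -1.0]]
contact_force: [0.0, -0.4, 0.2]
grip_width: 0.0573
```

```bash
python3 snap.py 3 wrist scene
```

```text
3.1833 [0.5434 0.1542 0.2743] [-0.015  0.213 -0.442  1.76   0.104  1.18  -2.064] [-0.7  -0.31  0.74] 0.0493
[[1.0, -0.007, 0.013], [-0.007, -1.0, -0.0], [0.013, 0.0, -1.0]]
```

View pics/wrist_3.png

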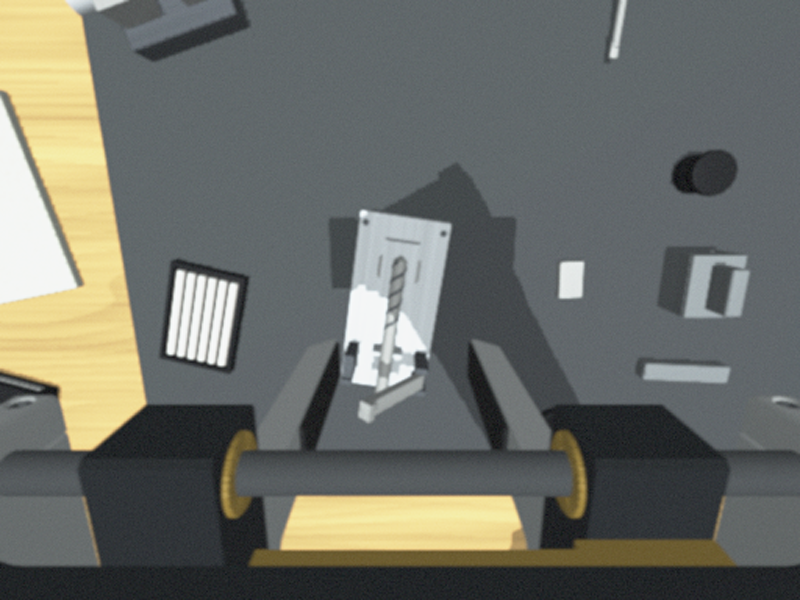

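Run:
```python
import pickle
from h import *
d=pickle.load(open("d_3.pkl","rb"))["wrist"]
crop(d,205,125,305,275,5,"pics/c3.png")
s=pickle.load(open("d_3.pkl","rb"))["scene"]
crop(s,230,215,330,295,8,"pics/c3s.png")
```

```text
(no output)
```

View pics/c3.png

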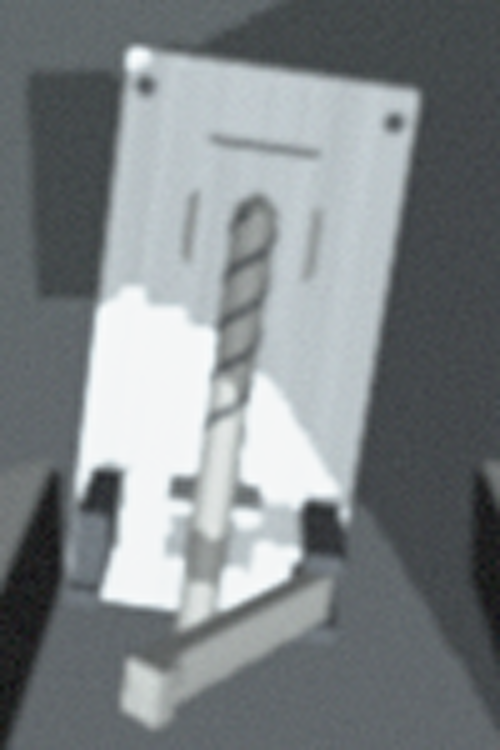

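View pics/c3s.png

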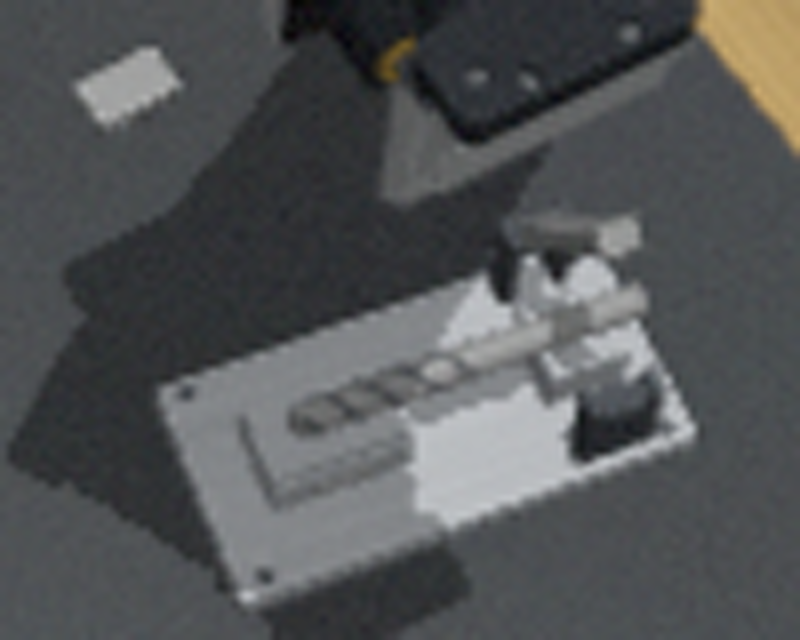

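Run:
```python
import pickle
from h import *
D=pickle.load(open("d_3.pkl","rb"));d=D["wrist"];s=D["scene"]; t=pickle.load(open("d0.pkl","rb"))["top"]
def c(im,x0,y0,sc,p,z=.062): return onz(im,(x0+(p[0]+.5)/sc-.5,y0+(p[1]+.5)/sc-.5),z)[:2]
W={k:c(d,205,125,5,p) for k,p in dict(TL=(127,48),TR=(420,92),BL=(75,602),R2=(352,505)).items()}
S={k:c(s,230,215,8,p) for k,p in dict(TR=(160,388),TL=(245,603),BL=(697,432)).items()}
T={k:c(t,160,155,5,p) for k,p in dict(TL=(107,55),TR=(231,67),BL=(60,317),BR=(193,330)).items()}
for n,Q in (("W",W),("S",S),("T",T)):
    print(n,{k:v.round(4).tolist() for k,v in Q.items()})
    print(' width',np.linalg.norm(Q["TL"]-Q["TR"]),'len',np.linalg.norm(Q["TL"]-Q["BL"]),'yaw', np.degrees(np.arctan2(*(Q["TL"]-Q["BL"])[::-1])), np.degrees(np.arctan2(*(Q["TL"]-Q["TR"])[::-1]))-90,'ctr',(Q["BL"]+Q["TR"])/2)
```

```text
W {'TL': [0.5994, 0.1962], 'TR': [0.5868, 0.1131], 'BL': [0.4295, 0.2176], 'R2': [0.4615, 0.1311]}
 width 0.08408890766319334 len 0.1712530815775615 yaw -7.17059073950584 -8.64997934091869 ctr [0.5081372 0.1653172]
S {'TR': [0.5875, 0.1135], 'TL': [0.6012, 0.1954], 'BL': [0.4342, 0.2198]}
 width 0.08304291329774896 len 0.16880042196559786 yaw -8.328178060042069 -9.500811558722916 ctr [0.51087701 0.16665538]
T {'TL': [0.5962, 0.1944], 'TR': [0.5861, 0.1152], 'BL': [0.4287, 0.2216], 'BR': [0.4184, 0.1388]}
 width 0.07982950172648152 len 0.1696316420677499 yaw -9.236346217164945 -7.227621511808266 ctr [0.50742838 0.16840371]
```

Run:
```python
import pickle
from h import *
D=pickle.load(open("d_3.pkl","rb"));d=D["wrist"];s=D["scene"]
a=np.radians(-8.2);X=np.array([np.cos(a),np.sin(a),0]);Y=np.array([-X[1],X[0],0]);C=np.array([.509,.1665,.05])
for im,x0,y0,sc,p in ((d,205,125,5,(147,692)),(s,230,215,8,(622,234))):
    o,r=ray(im,(x0+(p[0]+.5)/sc-.5,y0+(p[1]+.5)/sc-.5))
    q=o+r*(((C-.055*X)-o)@X)/(r@X); v=q-C
    y,z=v@Y+.033,v[2]-.05
    print(q.round(4),(y*1e3).round(1),(z*1e3).round(1),np.hypot(y,z),np.arctan2(z,y))
```

```text
[0.4561 0.1853 0.1673] 44.0 67.3 0.08040551430846372 0.9912340606172879
[0.456  0.184  0.1655] 42.8 65.5 0.07828749668798589 0.9923069365507525
```

The keeper stands at about 0.99 rad: the two views agree, and the radius comes out at 78–80 mm against the stated 82. The cassette centre is about (0.509, 0.1665) with a yaw of about -8.2°. I'll bring the shut fingers over the hinge side of the bar.

Emit:
carry_out --steps '[0,0,0,0,-0.014,0.068,0,0,0,0,0,0,0.068,0,-2.2,0.3,1.5,0,0,0,0,-2.2,0.3,1.5,0,0,0,0,-2.2,0.3,1.5,0,0,0,0,-2.2,0.3,1.5,0,0,0,0,0,0,0,0,0,0,0,0,0,0,0,0,0,0]'

```text
t: 3.85
eef_pos: [0.4541, 0.1547, 0.2132]
tcp_rot: [[0.99, -0.144, -0.004], [-0.144, -0.99, 0.0], [-0.004, 0.0, -1.0]]
contact_force: [0.3, -0.3, -0.1]
grip_width: 0.0007
```

```bash
cat > cas.py <<'E'
import numpy as np
a=np.radians(-8.2);X=np.array([np.cos(a),np.sin(a),0]);Y=np.array([-X[1],X[0],0]);C=np.array([.509,.1665,.05])
def incas(p): v=np.asarray(p)-C; return np.array([v@X,v@Y,v[2]])*1e3
E
python3 snap.py 4; python3 -c "
from station import env
from cas import *
ps=incas(env.state()['eef_pos']); print(ps.round(1),'rel hinge',(ps-[-55,-33,50]).round(1))"
```

```text
3.9 [0.4551 0.1551 0.2137] [-0.037  0.129 -0.457  1.993  0.063  1.036 -2.238] [ 0.4  -0.07 -0.35] 0.0005
[[0.99, -0.144, -0.004], [-0.144, -0.99, 0.001], [-0.004, -0.0, -1.0]]
[-51.7 -18.9 163.7] rel hinge [  3.3  14.1 113.7]
```

View pics/wrist_4.png

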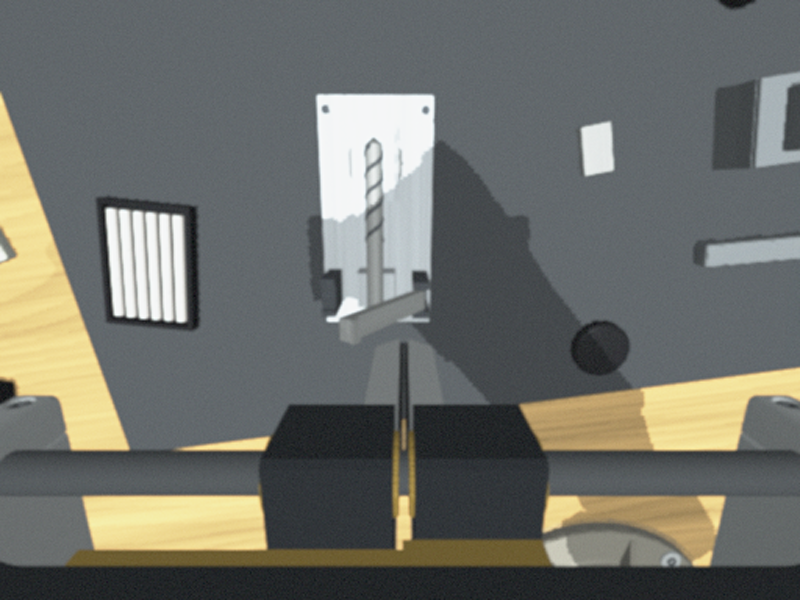

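Emit:
carry_out --steps '[-0.15,0,2.6,0,0,0,0,-0.15,0,2.5,0,0,0,0,0,-0.3,0.3,0,0,0,0,0,-0.7,0.45,0,0,0,0,0,-0.7,0.45,0,0,0,0,0,-0.45,0.5,0,0,0,0,0,-0.45,0.5,0,0,0,0]'

```text
t: 4.48
eef_pos: [0.4554, 0.1838, 0.1407]
tcp_rot: [[0.99, -0.142, -0.003], [-0.142, -0.99, 0.002], [-0.004, -0.001, -1.0]]
contact_force: [0.7, -0.6, 2.2]
grip_width: 0.0005
```

Emit:
carry_out --steps '[0,-0.35,0.55,0,0,0,0,0,-0.35,0.55,0,0,0,0,0,-0.25,0.6,0,0,0,0,0,-0.25,0.6,0,0,0,0,0,-0.1,0.65,0,0,0,0,0,-0.1,0.5,0,0,0,0]'

```text
t: 4.98
eef_pos: [0.4561, 0.1965, 0.1048]
tcp_rot: [[0.99, -0.143, -0.005], [-0.143, -0.99, 0.001], [-0.005, -0.0, -1.0]]
contact_force: [0.1, -0.2, 0.9]
grip_width: 0.0003
```

```bash
python3 snap.py 5 wrist scene; python3 -c "
import pickle
from h import *
from cas import *
D=pickle.load(open('d_5.pkl','rb'))
ps=incas(D['state']['eef_pos']); print(ps.round(1),'rel hinge',(ps-[-55,-33,50]).round(1))
crop(D['scene'],230,215,330,295,8,'pics/c5s.png')"
```

```text
5.0833 [0.4559 0.1964 0.1047] [-0.136  0.298 -0.46   2.068  0.174  0.817 -2.413] [-0.21 -0.42 -0.15] 0.0004
[[0.99, -0.143, -0.006], [-0.143, -0.99, 0.001], [-0.006, 0.0, -1.0]]
[-56.8  22.   54.7] rel hinge [-1.8 55.   4.7]
```

View pics/c5s.png

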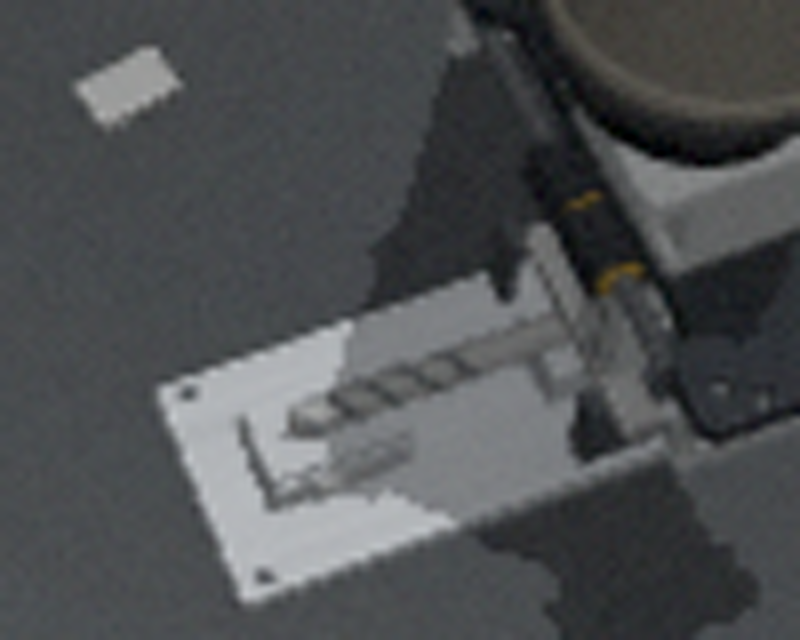

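View pics/wrist_5.png

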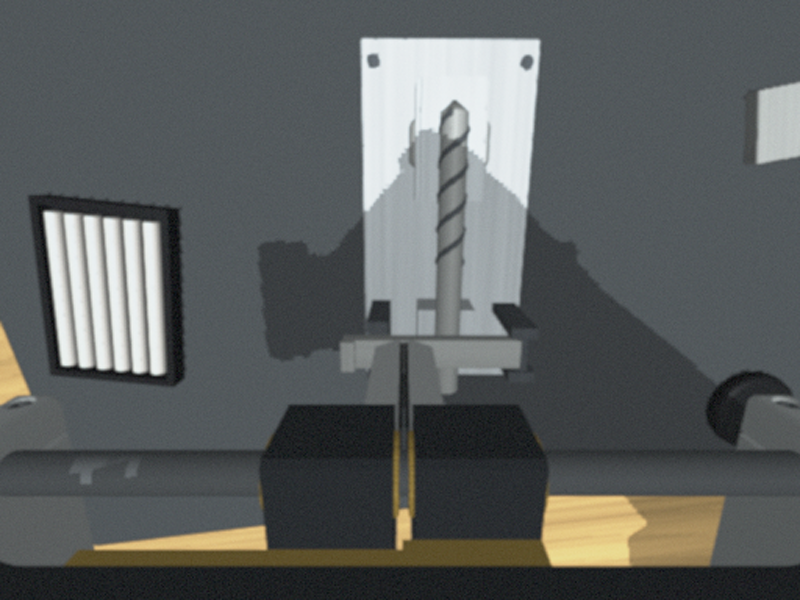

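The bar is almost level across the shank in the wrist picture (340–520, 352). I'll press on until the force rises.

Emit:
carry_out --steps '[0,0,0.3,0,0,0,0,0,0,0.3,0,0,0,0,0,0,0,0,0,0,0]'

```text
t: 5.33
eef_pos: [0.4568, 0.1965, 0.1028]
tcp_rot: [[0.99, -0.143, -0.003], [-0.143, -0.99, -0.0], [-0.003, 0.001, -1.0]]
contact_force: [-22.4, -10.9, 74.9]
grip_width: 0.0004
```

Emit:
carry_out --steps '[0,0,-0.4,0,0,0,0,0,0,-0.15,0,0,0,0,0,0,0,0,0,0,0]'

```text
t: 5.58
eef_pos: [0.4563, 0.1962, 0.1054]
tcp_rot: [[0.99, -0.143, -0.005], [-0.143, -0.99, 0.001], [-0.005, -0.0, -1.0]]
contact_force: [-0.1, 0.0, -0.0]
grip_width: 0.0003
```

```bash
python3 snap.py 6 wrist
```

```text
5.6333 [0.4561 0.1962 0.105 ] [-0.136  0.297 -0.46   2.069  0.175  0.817 -2.413] [-0.5   0.19  0.12] 0.0006
[[0.99, -0.143, -0.005], [-0.143, -0.99, 0.001], [-0.005, -0.0, -1.0]]
```

View pics/wrist_6.png

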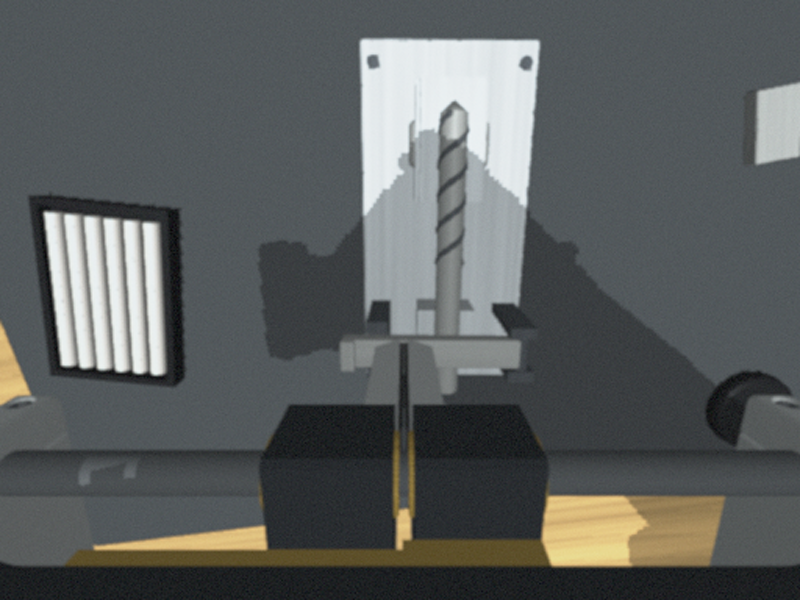

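The bar met the catch hard at 75 N and then stayed level. I'll rise and take a closer picture of the cassette for an accurate seat pose.

Emit:
carry_out --steps '[0,0,-3.0,0,0,0,0,1.5,0.6,-2.5,0,0,0,0,3.0,0.6,0,0,0,0,0,0,0,0,0,0,0,0,0,0,0,0,0,0,0]'

```text
t: 6.05
eef_pos: [0.5, 0.1772, 0.1593]
tcp_rot: [[0.989, -0.145, -0.006], [-0.145, -0.989, 0.001], [-0.006, -0.0, -1.0]]
contact_force: [-0.2, 0.3, -0.9]
grip_width: 0.0006
```

```bash
python3 snap.py 7 wrist scene
python3 - <<'E'
import pickle
from h import *
d=pickle.load(open("d_7.pkl","rb"))["wrist"]
crop(d,180,0,340,240,3,"pics/c7.png")
E
```

```text
6.15 [0.4985 0.1781 0.159 ] [-0.079  0.276 -0.448  1.952  0.141  0.95  -2.309] [ 0.45  0.24 -0.78] 0.0006
[[0.99, -0.143, -0.007], [-0.143, -0.99, 0.001], [-0.007, 0.0, -1.0]]
```

View pics/wrist_7.png

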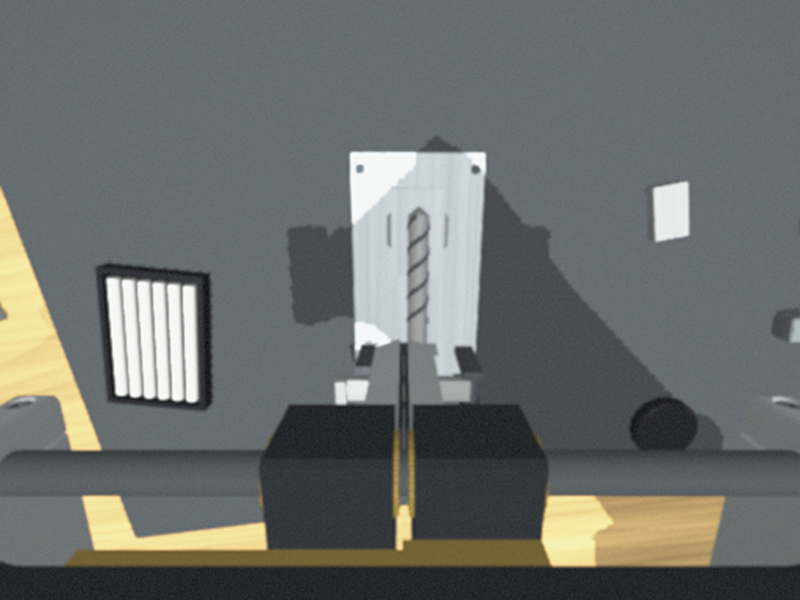

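```bash
cat > plate.py <<'E'
import numpy as np
from h import *
def cross(v,th,rev=False):
    # first subpixel crossing upward
    for i in range(len(v)-1):
        if v[i]<th<=v[i+1]: return i+(th-v[i])/(v[i+1]-v[i])
def edges(im,rows,cl,cr,th=None):
    g=cv2.GaussianBlur(cv2.cvtColor(im["pixels"],cv2.COLOR_RGB2GRAY),(3,3),0).astype(float)
    L=[];R=[]
    for r in rows:
        v=g[r,cl[0]:cl[1]]; th=(v.min()+v.max())/2; x=cross(v,th); L.append((cl[0]+x,r))
        v=g[r,cr[0]:cr[1]][::-1]; th=(v.min()+v.max())/2; x=cross(v,th); R.append((cr[1]-1-x,r))
    return np.array(L),np.array(R),g
E
python3 - <<'E'
import pickle
from plate import *
from cas import *
D=pickle.load(open("d_7.pkl","rb"));d=D["wrist"];s=D["state"]
L,R,g=edges(d,range(104,210,6),(210,250),(295,320))
F=[]
for c in range(232,304,6):
    v=g[80:115,c]; F.append((c,80+cross(v,(v[:10].mean()+v[-8:].mean())/2)))
F=np.array(F)
def fit(px,z):
    P=np.array([onz(d,p,z)[:2] for p in px]); 
    vx,vy,x0,y0=cv2.fitLine(P.astype(np.float32),cv2.DIST_HUBER,0,1e-4,1e-4).ravel()
    r=np.abs((P-[x0,y0])@[-vy,vx]); return np.array([vx,vy]),np.array([x0,y0]),r.max()
for n,p in (("L",L),("R",R),("F",F)):
    v,o,r=fit(p,.062); print(n,np.degrees(np.arctan2(v[1],v[0])).round(2),o.round(4),r.round(4))
    vs=[incas(np.r_[q,.062]) for q in (o,)]; print(vs[0].round(2))
print(proj(d,s["eef_pos"])*800/512)
for q in [(420,208)]: pass
print('drillpt',incas(onz(d,(419*.64,210*.64),.09)),'drill far',incas(onz(d,(418*.64,300*.64),.09)))
crop(d,210,90,320,220,6,"pics/c7.png")
crop(d,225,205,295,265,9,"pics/c7t.png")
E
```

```text
L -8.37 [0.5444 0.2044] 0.0003
[29.61 42.56 12.  ]
R -8.66 [0.5314 0.1218] 0.0005
[ 28.6  -41.08  12.  ]
F 80.58 [0.5935 0.1583] 0.0008
[84.85  3.96 12.  ]
[401.71823701 361.99854118]
drillpt [5.13749577e+01 1.03109158e-02 4.00000000e+01] drill far [-1.8796543   0.27971034 40.        ]
```

View pics/c7.png

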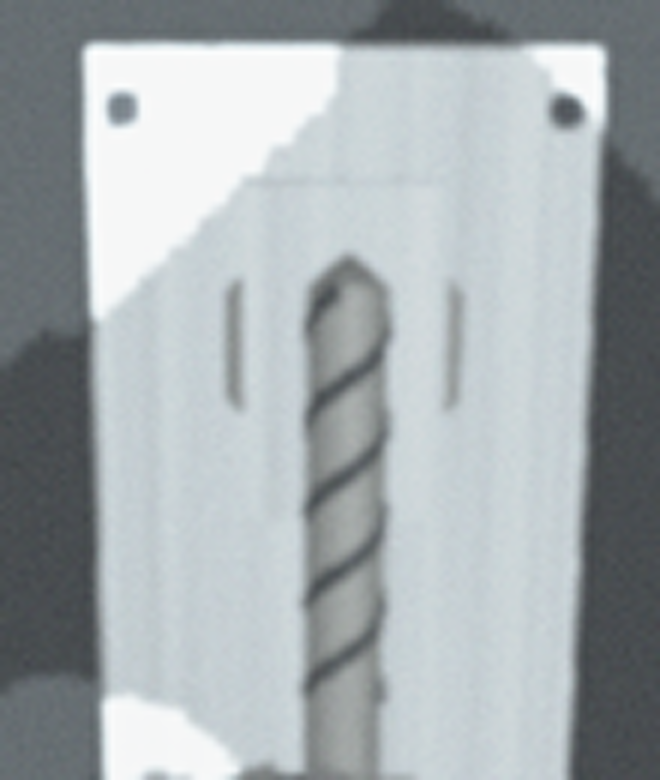

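View pics/c7t.png

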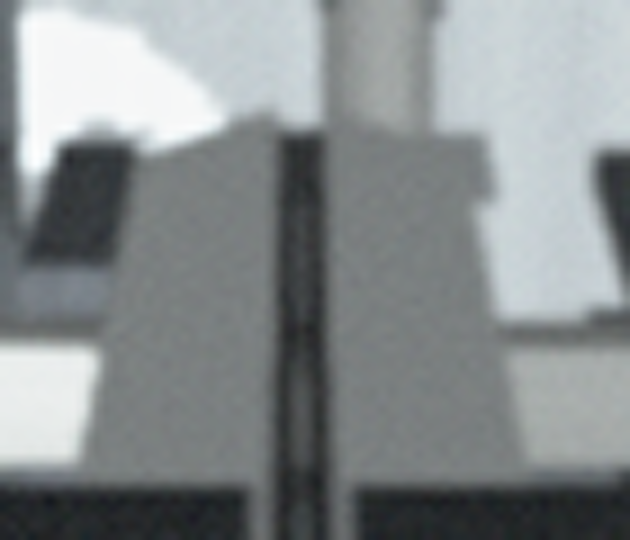

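The seat is confirmed: plate width measured 83.6 mm (84 given), far edge at +84.9 (85 given), yaw about -8.4°. Now to the guard.

Emit:
carry_out --steps '[0.4,3.9,-0.8,0,0,0,0.5,0.5,4.0,-0.7,0,0,0,0.5,0.6,4.0,-0.7,0,0,0,0.5,0.6,4.0,-0.7,0,0,0,0.5,0.6,4.0,-0.6,0,0,0,0.5,0.6,4.0,-0.6,0,0,0,0.5,0.6,4.0,0,0,0,-0.07,0.5,0,0.5,0,0,0,-0.07,0.5]'

```text
t: 6.82
eef_pos: [0.4967, -0.115, 0.2003]
tcp_rot: [[1.0, -0.006, -0.006], [-0.006, -1.0, -0.001], [-0.006, 0.001, -1.0]]
contact_force: [-0.0, -0.5, 0.0]
grip_width: 0.0464
```

Emit:
carry_out --steps '[0,0,0,0,0,0,0.5,0,0,0,0,0,0,0.5]'

```text
t: 6.98
eef_pos: [0.4974, -0.1079, 0.2001]
tcp_rot: [[1.0, -0.005, -0.006], [-0.005, -1.0, 0.001], [-0.006, -0.001, -1.0]]
contact_force: [0.0, 1.4, -0.1]
grip_width: 0.0473
```

```bash
python3 snap.py 8 wrist scene
```

```text
7.0833 [ 0.4978 -0.1069  0.2003] [ 0.346  0.18  -0.292  1.959  0.059  1.017 -1.546] [-0.19  0.55 -0.75] 0.0472
[[1.0, -0.003, -0.006], [-0.003, -1.0, 0.001], [-0.006, -0.001, -1.0]]
```

View pics/wrist_8.png

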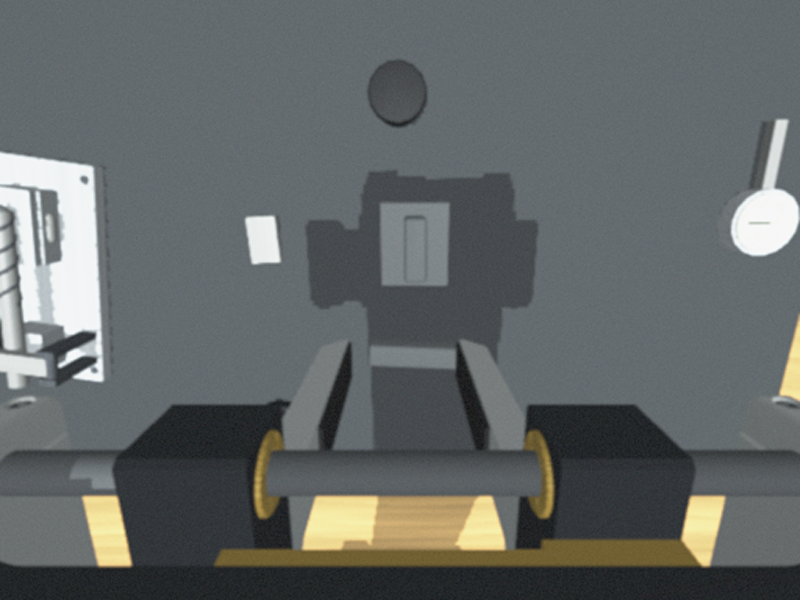

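Run:
```python
import pickle
from h import *
D=pickle.load(open("d_8.pkl","rb"));d=D["wrist"]
g=cv2.cvtColor(d["pixels"],cv2.COLOR_RGB2GRAY)[120:195,230:300]
g=cv2.createCLAHE(4,(2,2)).apply(g)
cv2.imwrite("pics/c8.png",cv2.resize(g,None,fx=8,fy=8,interpolation=cv2.INTER_CUBIC))
```

```text
(no output)
```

View pics/c8.png

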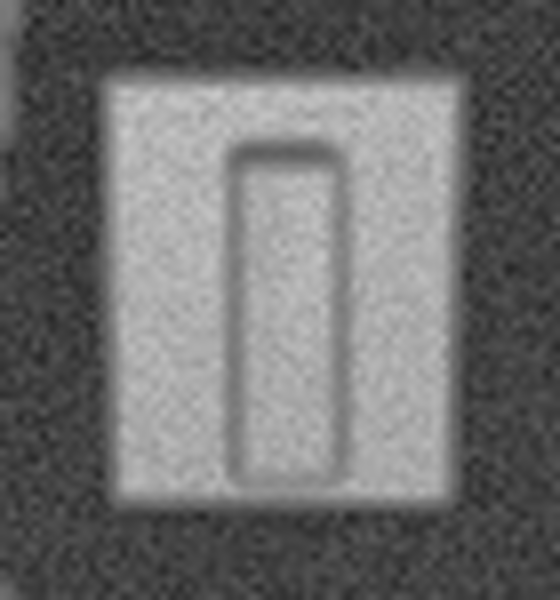

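Run:
```python
import pickle
from h import *
D=pickle.load(open("d_8.pkl","rb"));d=D["wrist"];s=D["state"]
def c(p,z): return onz(d,(230+(p[0]+.5)/8-.5,120+(p[1]+.5)/8-.5),z)[:2]
Q=[c(p,.092) for p in [(104,76),(464,78),(452,502),(112,503)]]
Q=np.array(Q); print((Q*1e3).round(1).tolist(),np.linalg.norm(Q-np.roll(Q,-1,0),axis=1).round(4),'ctr',Q.mean(0))
for e in (Q[0]-Q[3],Q[1]-Q[2]): print(np.degrees(np.arctan2(e[1],e[0])))
e=Q[0]-Q[1]; print(np.degrees(np.arctan2(e[1],e[0]))-90)
r=[c(p,.118) for p in [(237,165),(338,165),(338,487),(238,487)]]; print(np.round(r,4).tolist(),np.mean(r,0))
print(proj(d,s["eef_pos"])*1.5625)
```

```text
[[562.3, -92.3], [561.7, -138.5], [505.9, -138.1], [506.0, -92.2]] [0.0462 0.0558 0.0459 0.0562] ctr [ 0.5339782  -0.11528777]
-0.14320820016241484
-0.3880253898211156
-0.6866289602987337
[[0.553, -0.1093], [0.5529, -0.1212], [0.514, -0.1214], [0.5141, -0.1092]] [ 0.53353017 -0.11526066]
[400.88175426 358.20953314]
```

The guard's roof measures 46 × 56 mm as it should, centre (0.534, -0.115), yaw -0.4°. I'll descend to the rib with the tips just above the roof.

Emit:
carry_out --steps '[1.8,0.35,1.5,0,0,0,0.5,1.85,0.35,1.5,0,0,0,0.5,0,0,2.5,0,0,0,0.5,0,0,2.5,0,0,0,0.5,0,0,1.2,0,0,0,0.5,0,0,0.8,0,0,0,0.5,0,0,0,0,0,0,0.5]'

```text
t: 7.67
eef_pos: [0.5333, -0.1147, 0.0993]
tcp_rot: [[1.0, -0.002, -0.007], [-0.002, -1.0, 0.001], [-0.007, -0.001, -1.0]]
contact_force: [-0.1, -0.1, -1.5]
grip_width: 0.047
```

```bash
python3 snap.py 9 wrist scene
```

```text
7.7667 [ 0.5344 -0.1152  0.1012] [ 0.321  0.356 -0.272  1.973  0.126  0.833 -1.595] [-0.16  0.1  -0.51] 0.0468
[[1.0, -0.003, -0.004], [-0.003, -1.0, 0.001], [-0.004, -0.001, -1.0]]
```

View pics/wrist_9.png

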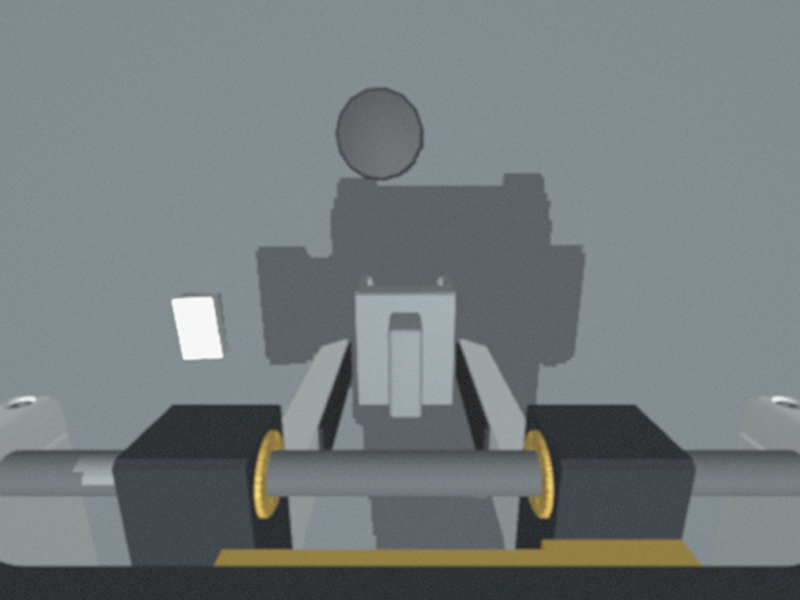

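The rib lies centred between the fingers (405, 370). I'll go down 6 mm more and close.

Emit:
carry_out --steps '[0,0,0.3,0,0,0,0.5,0,0,0.3,0,0,0,0.4,0,0,0,0,0,0,0.25,0,0,0,0,0,0,0,0,0,0,0,0,0,0,0,0,0,0,0,0,0,0,0,0,0,0,0,0,0,0,0,0,0,0,0]' --force 40

```text
t: 8.43
eef_pos: [0.5339, -0.1157, 0.0944]
tcp_rot: [[1.0, -0.003, -0.005], [-0.003, -1.0, 0.001], [-0.005, -0.001, -1.0]]
contact_force: [-1.3, -0.5, 1.6]
grip_width: 0.0138
```

Emit:
carry_out --steps '[0,0,0,0,0,0,0,0,0,0,0,0,0,0]'

```text
t: 8.6
eef_pos: [0.5339, -0.1157, 0.0944]
tcp_rot: [[1.0, -0.003, -0.005], [-0.003, -1.0, 0.001], [-0.005, -0.001, -1.0]]
contact_force: [-0.3, 0.6, 2.2]
grip_width: 0.0137
```

Grip width is 13.7 mm, which is the rib. Lifting, then carrying to above the seat and turning to the cassette's yaw.

Emit:
carry_out --steps '[0,0,-1.0,0,0,0,0,0,0,-2.5,0,0,0,0,0,0,-3.5,0,0,0,0,0,-2.0,-2.5,0,0,0,0,0.2,-3.5,0,0,0,0,0,0.2,-4.0,0,0,0,0,0,0.2,-4.0,0,0,0,0,0,0.2,-4.0,0,0,0,0,0]'

```text
t: 9.27
eef_pos: [0.5428, 0.0608, 0.1906]
tcp_rot: [[1.0, -0.004, -0.004], [-0.004, -1.0, 0.001], [-0.004, -0.001, -1.0]]
contact_force: [1.3, 0.5, -1.1]
grip_width: 0.0137
```

Emit:
carry_out --steps '[0.2,-4.0,0,0,0,0,0,0.2,-4.0,0,0,0,0,0,0.2,-2.0,0,0,0,0,0,0,0,0,0,0,0.0715,0,0,0,0,0,0,0.0715,0,0,0,0,0,0,0,0,0,0,0,0,0,0,0]'

```text
t: 9.85
eef_pos: [0.5492, 0.1592, 0.19]
tcp_rot: [[0.99, -0.143, -0.005], [-0.143, -0.99, 0.001], [-0.005, -0.0, -1.0]]
contact_force: [-0.2, 0.3, -0.7]
grip_width: 0.0137
```

```bash
python3 snap.py 10 wrist scene
```

```text
9.95 [0.5492 0.1589 0.1899] [-0.064  0.303 -0.398  1.834  0.132  1.035 -2.228] [ 0.46  0.29 -0.16] 0.0135
[[0.99, -0.144, -0.005], [-0.144, -0.99, 0.001], [-0.005, -0.0, -1.0]]
```

View pics/wrist_10.png

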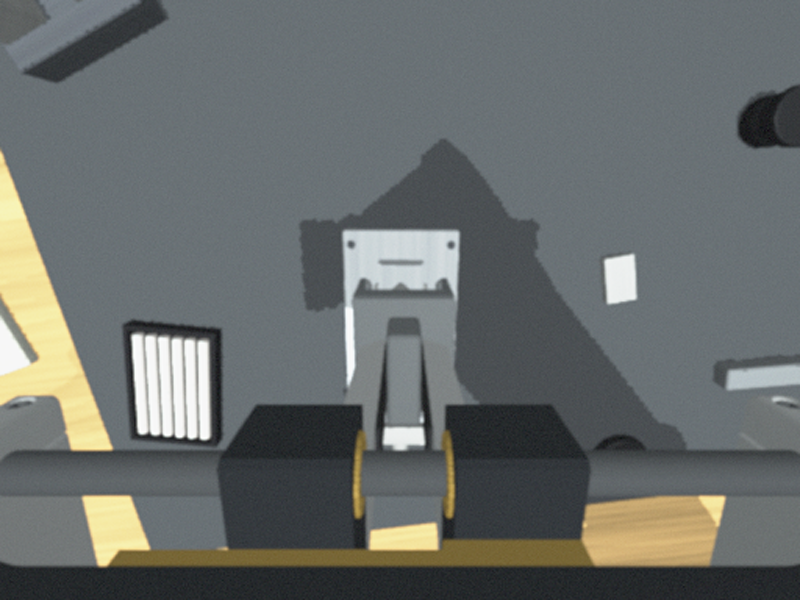

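Run:
```python
import pickle
from plate import *
D=pickle.load(open("d_10.pkl","rb"));d=D["wrist"];s=D["state"]
crop(d,215,140,300,255,6,"pics/c10.png")
g=cv2.cvtColor(d["pixels"],cv2.COLOR_RGB2GRAY)
L,R,gg=edges(d,range(150,180,3),(208,232),(280,310))
print(L.round(1).tolist(),R.round(1).tolist())
```

```text
[[218.8, 150.0], [218.9, 153.0], [219.3, 156.0], [219.3, 159.0], [219.4, 162.0], [219.6, 165.0], [219.7, 168.0], [219.8, 171.0], [219.9, 174.0], [219.9, 177.0]] [[293.5, 150.0], [293.4, 153.0], [293.3, 156.0], [293.1, 159.0], [293.3, 162.0], [293.3, 165.0], [292.9, 168.0], [292.8, 171.0], [292.6, 174.0], [292.5, 177.0]]
```

View pics/c10.png

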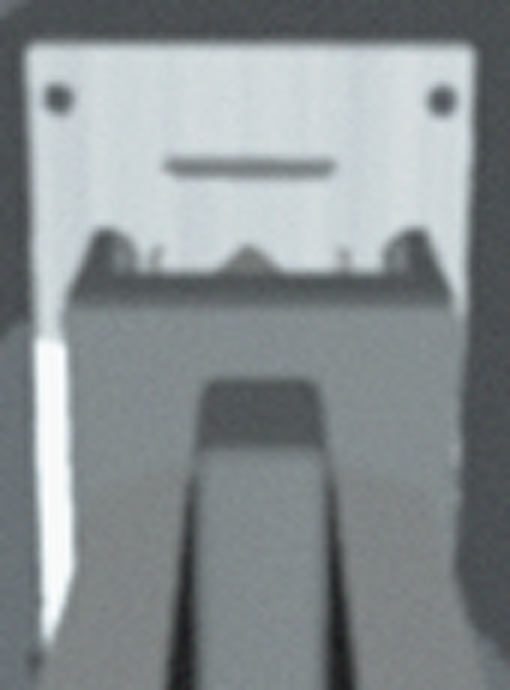

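Run:
```python
import pickle
from h import *
D=pickle.load(open("d_10.pkl","rb"));d=D["wrist"];s=D["state"]
a=np.radians(-8.4);X=np.array([np.cos(a),np.sin(a)]);Y=np.array([-X[1],X[0]])
def c(p,z): q=onz(d,(215+(p[0]+.5)/6-.5,140+(p[1]+.5)/6-.5),z)[:2]; return np.array([q@X,q@Y])*1e3
zt=.1902-.0024
G=(c((68,304),zt)+c((454,304),zt))/2; print('guard w',c((68,304),zt)-c((454,304),zt),'ctr',G-[28,0])
rib=[c((200,447),zt+.026),c((327,447),zt+.026)]; print('rib',rib, np.mean(rib,0)-[20,0])
P=(c((25,44),.062)+c((475,45),.062))/2; print('plate w',c((25,44),.062)-c((475,45),.062),'seat',P-[47,0])
dp=c((250,247),.09); print('drill seat',dp-[16,0])
sl=(c((165,166),.084)+c((335,166),.084))/2; print('plinth edge?',sl-[26,0],c((165,166),.084)-c((335,166),.084))
e=s["eef_pos"][:2]; print('tcp',e@X*1e3,e@Y*1e3)
```

```text
guard w [-0.04851335 44.18020385] ctr [520.27703749 237.62203195]
rib [array([540.35537589, 243.74498749]), array([540.36929957, 230.99493565])] [520.36233773 237.36996157]
plate w [ 0.09173901 83.72355007] seat [517.64714713 239.64509834]
drill seat [516.46333249 239.49511574]
plinth edge? [519.70996302 239.52419001] [-0.03304667 29.94360655]
tcp 520.1149204996233 237.4424188921849
```

The guard's end wall faces the far end, beyond the drill point. Both the plate and the drill say to shift 2 mm towards +y and 3 mm back. I'll correct that and descend to just above the crest.

Emit:
carry_out --steps '[-0.3,-0.2,0,0,0,0,0,0,0,1.5,0,0,0,0,0,0,2.0,0,0,0,0,0,0,1.5,0,0,0,0,0,0,0.5,0,0,0,0,0,0,0,0,0,0,0]'

```text
t: 10.45
eef_pos: [0.5455, 0.1614, 0.1336]
tcp_rot: [[0.989, -0.145, -0.007], [-0.145, -0.989, 0.0], [-0.007, 0.001, -1.0]]
contact_force: [0.1, -0.9, 0.1]
grip_width: 0.0137
```

```bash
python3 snap.py 11 wrist scene;  python3 - <<'E'
import pickle
from h import *
D=pickle.load(open("d_11.pkl","rb"))
crop(D["wrist"],205,140,315,255,5,"pics/c11.png")
crop(D["scene"],230,215,330,295,8,"pics/c11s.png")
E
```

```text
10.55 [0.5465 0.1618 0.1352] [-0.08   0.36  -0.39   1.89   0.165  0.927 -2.264] [-0.21  0.4  -0.4 ] 0.0138
[[0.989, -0.145, -0.005], [-0.145, -0.989, 0.001], [-0.005, -0.0, -1.0]]
```

View pics/c11.png

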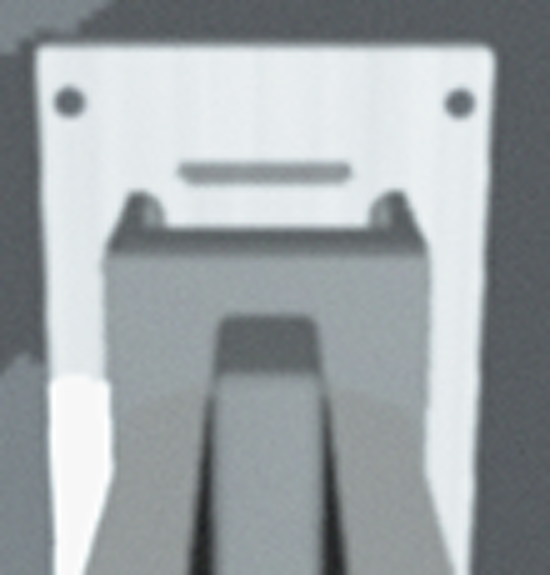

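View pics/c11s.png

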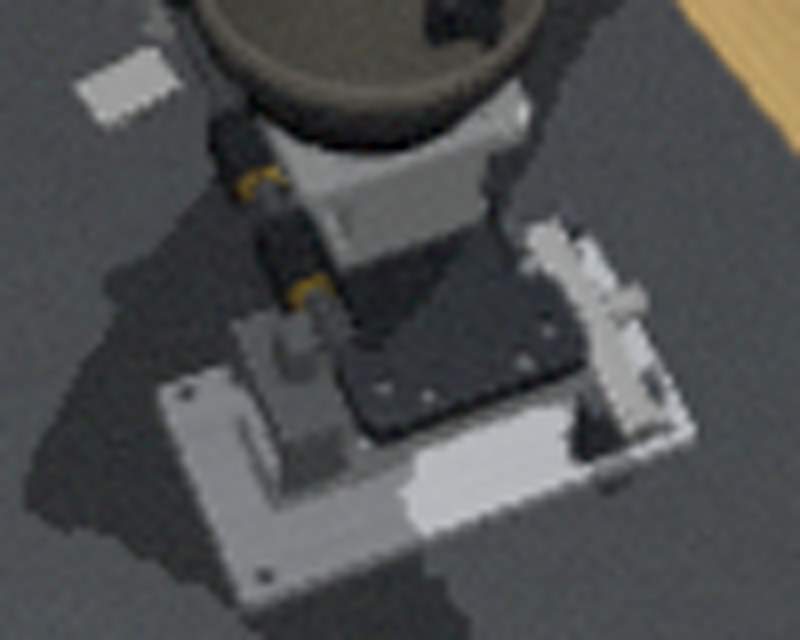

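The guard is centred over the plinth in the crop (266 against plate centre 265), and the keeper lies closed in the scene crop from (545,235) to (640,420). Pressing straight down now.

Emit:
carry_out --steps '[0,0,0.6,0,0,0,0,0,0,0.6,0,0,0,0,0,0,0.3,0,0,0,0,0,0,0,0,0,0,0]' --force 60

```text
t: 10.88
eef_pos: [0.5458, 0.1615, 0.1188]
tcp_rot: [[0.989, -0.146, -0.006], [-0.146, -0.989, 0.001], [-0.006, 0.0, -1.0]]
contact_force: [-0.4, -0.0, -0.3]
grip_width: 0.0134
```

Emit:
carry_out --steps '[0,0,0.3,0,0,0,0,0,0,0.3,0,0,0,0,0,0,0,0,0,0,0]'

```text
t: 11.13
eef_pos: [0.5466, 0.1617, 0.1136]
tcp_rot: [[0.989, -0.146, -0.004], [-0.146, -0.989, 0.001], [-0.004, -0.0, -1.0]]
contact_force: [1.4, -0.8, 1.7]
grip_width: 0.0133
```

Emit:
carry_out --steps '[0,0,0.2,0,0,0,0,0,0,0.2,0,0,0,0,0,0,0,0,0,0,0]'

```text
t: 11.38
eef_pos: [0.5463, 0.1616, 0.1092]
tcp_rot: [[0.989, -0.146, -0.005], [-0.146, -0.989, 0.001], [-0.005, -0.0, -1.0]]
contact_force: [4.8, 0.5, -8.2]
grip_width: 0.0134
```

Emit:
carry_out --steps '[0,0,0.2,0,0,0,0,0,0,0.1,0,0,0,0,0,0,0,0,0,0,0]'

```text
t: 11.63
eef_pos: [0.5459, 0.1618, 0.1065]
tcp_rot: [[0.989, -0.146, -0.006], [-0.146, -0.989, 0.001], [-0.006, -0.0, -1.0]]
contact_force: [0.5, 0.3, -0.7]
grip_width: 0.0136
```

Emit:
carry_out --steps '[0,0,0.1,0,0,0,0,0,0,0,0,0,0,0]'

```text
t: 11.8
eef_pos: [0.5461, 0.1619, 0.1064]
tcp_rot: [[0.989, -0.145, -0.005], [-0.145, -0.989, 0.001], [-0.005, -0.0, -1.0]]
contact_force: [-4.6, -0.7, 14.3]
grip_width: 0.0135
```

Emit:
carry_out --steps '[0,0,0.1,0,0,0,0,0,0,0,0,0,0,0]'

```text
t: 11.97
eef_pos: [0.5462, 0.1619, 0.1063]
tcp_rot: [[0.989, -0.146, -0.004], [-0.146, -0.989, 0.001], [-0.004, 0.0, -1.0]]
contact_force: [-10.3, -4.2, 29.6]
grip_width: 0.0133
```

The stop is met exactly at the predicted home height (TCP 0.1064), pressing with 30 N. I'll hold it and check.

Emit:
carry_out --steps '[0,0,0,0,0,0,0,0,0,0,0,0,0,0,0,0,0,0,0,0,0,0,0,0,0,0,0,0,0,0,0,0,0,0,0,0,0,0,0,0,0,0]'

```text
t: 12.47
eef_pos: [0.5461, 0.1619, 0.1063]
tcp_rot: [[0.989, -0.146, -0.004], [-0.146, -0.989, 0.001], [-0.004, -0.0, -1.0]]
contact_force: [-10.7, -3.5, 29.1]
grip_width: 0.0136
```

```bash
python3 snap.py 12 wrist scene top;  python3 - <<'E'
import pickle
from h import *
D=pickle.load(open("d_12.pkl","rb"))
crop(D["wrist"],190,120,330,260,4,"pics/c12.png")
crop(D["scene"],230,215,330,295,8,"pics/c12s.png")
E
```

```text
12.6167 [0.5462 0.1619 0.1063] [-0.09   0.395 -0.382  1.914  0.185  0.871 -2.283] [-10.13  -3.89  28.9 ] 0.0137
[[0.989, -0.146, -0.004], [-0.146, -0.989, 0.001], [-0.004, -0.0, -1.0]]
```

View pics/c12.png

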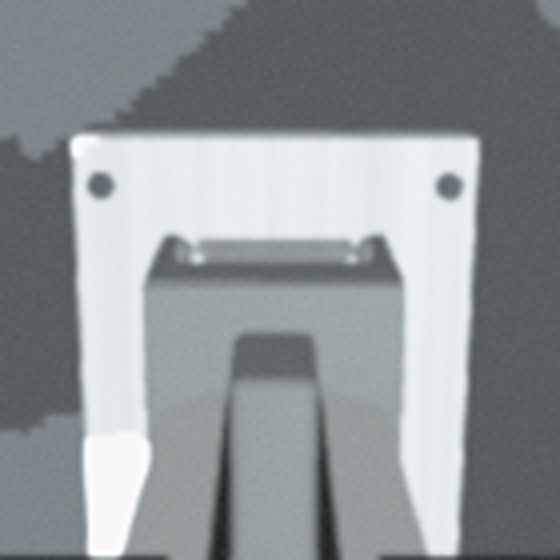

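View pics/c12s.png

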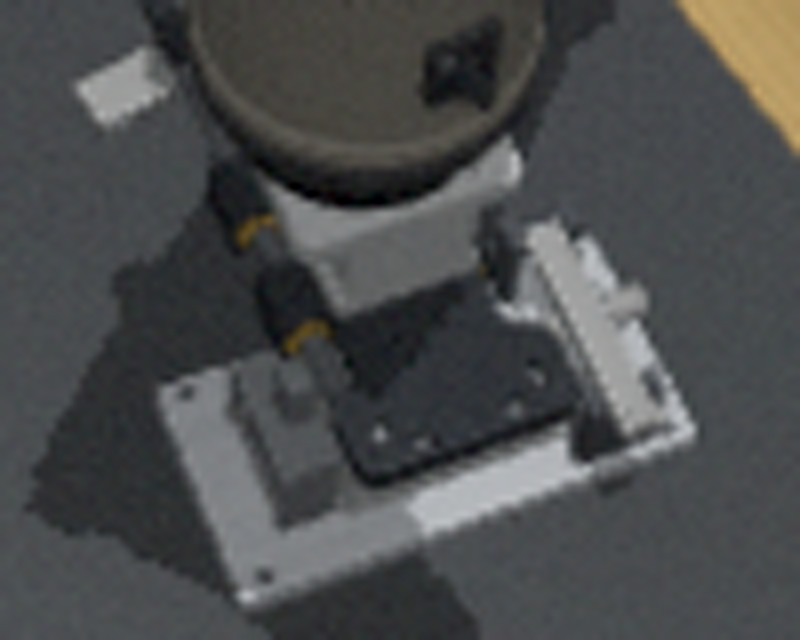

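Run:
```python
import pickle
from h import *
D=pickle.load(open("d_12.pkl","rb"));d=D["wrist"];s=D["state"]
a=np.radians(-8.4);X=np.array([np.cos(a),np.sin(a)]);Y=np.array([-X[1],X[0]])
def c(p,z): q=onz(d,(190+(p[0]+.5)/4-.5,120+(p[1]+.5)/4-.5),z)[:2]; return np.array([q@X,q@Y])*1e3
P=(c((71,134),.062)+c((480,134),.062))/2; O=P-[85,0]
for z in (.104,.109): print(z,'guard',(c((144,281),z)+c((404,281),z))/2-[28,0]-O, c((144,281),z)-c((404,281),z))
e=s["eef_pos"][:2]; print('tcp',np.array([e@X,e@Y])*1e3-O,'yaw',np.degrees(np.arctan2(s["tcp_rot"][1][0],s["tcp_rot"][0][0])), 'tilt',np.round(s["tcp_rot"],4)[:,2])
# bystanders in the top view, before / after
t0=pickle.load(open("d0.pkl","rb"))["top"]["pixels"];t1=D["top"]["pixels"]
df=cv2.absdiff(t0,t1).max(2); cv2.imwrite("pics/topdiff.png",np.hstack([cv2.resize(t1[:,:,::-1],(400,300)),cv2.resize(cv2.cvtColor(df,cv2.COLOR_GRAY2BGR)*2,(400,300))]))
```

```text
0.104 guard [37.09764001  0.3454168 ] [ 0.04740231 44.6468274 ]
0.109 guard [38.42277391  0.34661528] [ 0.04609132 43.41204011]
tcp [36.61772876  0.48697369] yaw -8.369999553209428 tilt [-4.3e-03  7.0e-04 -1.0e+00]
```

View pics/topdiff.png

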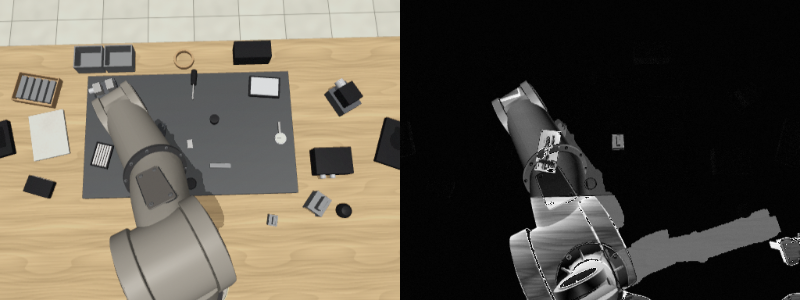

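Guard at cassette x ≈ 37, y ≈ +0.4 mm, the keeper is still closed, bystanders are unchanged in the difference picture (only the guard and the arm differ), and the press is steady at 29 N. Handing in.

```bash
python3 -c "
from station import env,workorder
print(workorder.job_done()); s=env.state(); print(s['t'],s['contact_force'],s['eef_pos'])"
```

```text
the job is handed in; nothing more can be done
None
the job is handed in; nothing more can be done
```

I closed the keeper bar into its fork. I then set the guard over the cutting end, snapped it home, and handed the job in at about 12.6 s while still pressing down. The hand-in reports no verdict, so what follows is from my own last checks.

**Last checks:**
- **Keeper:** it lies level across the shank in the scene picture taken after the guard was seated.
- **Guard position:** it sits at cassette x ≈ 37 mm (38 wanted) and y ≈ +0.4 mm. Tool yaw is -8.4°, in line with the cassette, and tilt is under 0.01 rad.
- **Guard height:** the tool stopped at 0.1063 m. The predicted home height was 0.1064 m.
- **Press:** the downward push held steady at about 29 N, with the fingers gripping the rib at 13.7 mm.
- **Bystanders:** comparing the top views from before and after shows only the guard, the keeper and cassette area, and the arm with its shadow changed. The lens cap was at least partly hidden by the arm in that view.

**What did not quite fit:**
- **Keeper press:** a step of mine onto the closed keeper briefly reached about 75 N at the fingertips. That is under the 120 N wrist limit, and I backed off at once.
- **Guard width:** it read 44 to 45 mm against 46 in the late close-ups.
- **Seat estimates:** in the hover view the drill point put the seat about 1 mm nearer the robot than the plate edge did. That is within tolerance.
- **Side force:** about 10 N pushed sideways along x while pressing.

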